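# Vent the bead kiln: flue sleeve on, sprung lid held at the mark

### The arm

A 7-joint arm with a two-finger parallel gripper is mounted at the origin on the work surface. World frame = base frame: x ahead of the robot, y to its left, z up, the work surface at z = 0. Lengths are in m, angles in rad, forces in N, time in s.
With the tool pointing down it reaches from about 0.4 to 0.9 m from the base axis. Payload 5.5 kg.
Tool frame: the origin (TCP) lies on the centre line of the jaws, within the pads' length; the fingertips stand 25 mm ahead of it and the grasp point (between the pads) lies 6 mm ahead of it; z points along the fingers, y is the line along which they close (so a half turn about z gives the same grasp; the last joint's range is limited). The gripper opens to 92 mm and grips with 3 to 60 N. Pads are 19 mm wide; open, the fingers measure 130 mm over their backs; the gripper's body (75 mm by 190 mm) begins 47 mm behind the grasp point.
Start: joints at [-0.887, 0.501, -0.427, 1.55, 0.221, 1.138, -0.21], TCP at [0.265, 0.593, 0.218] pointing down, gripper open.
Joint ranges: [-2.88, 2.88], [-0.31, 2.03], [-1.54, 1.56], [0.2, 2.42], [-1.41, 4.55], [0.19, 2.02], [-2.57, 2.57]. Speed limits (rad/s): [2.57, 2.57, 3.14, 3.14, 3.14, 3.14, 3.14].

### API

Orientations are given as a 3x3 rotation matrix whose columns are the frame's x, y, z axes.
In Python, from rig import manip gives the robot as it stands.
- The arm moves only by the tool apply_moves, never from a script. Its argument "rows" is a list of rows, each an object with "fingers": the closure, from 0 (fully open) to 1 (shut); "linear": the shift along the tool's x, y, z in m, a list of three; "yaw": the turn about the tool's z in rad. A call has 1 to 20 rows; each row shifts and turns the commanded pose from where the row before left it, along the tool's axes as they then stand; what a row does not reach is not made up. A row lasts 1/10 s, in which the tool goes at most 50 mm and 8.59 degrees, less where a joint would pass 70% of its speed; a pose out of reach is approached as far as the arm can. A call is refused whole if a number of a shift passes 0.05 or a number of a turn 0.15, either way. A call with a gripper value outside its range is refused whole. The fingers move at their own pace and stop on an object; "grip_force" is the grip in N (left out, the last holds). Time passes only in rows, so rows that do not move let the fingers close. It gives the time, the measured TCP pose, the force, the opening and the grip force at its end, in the units of the state.
- manip.get_obs(): the state, without advancing time (a new reading comes with each control period).
- manip.capture(name): name is "scene" or "top" or "wrist"; returns a dict with "pixels" (420x560x3 uint8, red, green, blue), "vfov" (degrees; the focal length in pixels is half the picture's height over the tangent of half this angle, whatever the lens; pixels are square), "cx", "cy" (the principal point, pixels), "R" (3x3) and "t" (3): a world point X has camera coordinates R X + t. Camera axes: x right, y down, z forward; pixel columns grow to the right and rows downward; lengths in m; the calibration is good to about 2 mm. The wrist camera is an equidistant fisheye: a pixel r from the principal point sees the ray r / f radians off the axis. A picture is of the moment at which its call begins. There is no depth.
- manip.job_done(): hands the job in; it is judged then, once.
The state is a dict: "time_s": time; "joint_positions": joint angles; "joint_vel": joint speeds; "tau": joint torques, N m; "tool_pos": TCP position; "eef_rot": TCP orientation; "ft_force": force on the tool from outside, world axes, zero at the start; "torque": the same for the moment, N m; "gripper_width": finger opening in m; "gripper_force": force on a finger pad.
Only numpy, scipy, OpenCV 4.12 (cv2) and the standard library are available. Lean on these libraries where they do the work, as an engineer would, in place of code of your own. Each camera call takes 0.05 s, during which the arm holds its last target. There are 200 camera calls.

### The job

The cold bead kiln has to be aired. First, with the lid still shut, push the loose steel flue sleeve fully home over the upright spigot on the kiln's vent box and let go of it; then lift the spring-closed kiln lid by its handle until the pointer strip on the lid's side lines up with the mark arm beside it, and finish while still holding the lid steady there by the handle (do not let go). Leave the mark arm as it is set and do not disturb the frit jar or the cup of glass rods.

Things in the scene. Friction and masses are not known exactly. Their poses are not given: they have to be found in the camera images.
- kiln: Fixed grey steel bead kiln, 220 (x) x 250 mm, case top 135 mm, shut lid top 175 mm above the bench; place and yaw vary. Origin: centre of its underside on the bench; x to the hinge side (away from the robot), y to the left, z up. A dark vent box (105 x 121 mm, top 100 mm high) against its +y side, centred at x -40, y 186 mm, carries the spigot.
- spigot_seat (a point): Foot of the spigot's axis on its 60 mm wide seat collar, at (-40, 205, 106) mm in the kiln frame. The spigot is a fixed upright steel stub, 33 mm diameter for 30 mm, then tapering to 18 mm at its top 44 mm above this point. Home: the sleeve's lower end rests on the collar. The lid's side is 80 mm from the spigot's axis.
- flue_sleeve: Loose plain steel tube standing upright on the bench, 45 mm outside diameter, 37 mm bore, 120 mm long, 160 g, open at both ends, the same either way up. Origin: centre of its lower end; z along its axis, up. It starts in front of the kiln on the left or on the right; the frit jar is at the other place.
- kiln_lid (a joint): Lid angle, rad: 0 shut, grows as the front edge (robot side) rises, up to 1.2. Hinge axis: along the kiln's y at x 110, z 135 mm in the kiln frame (rear top edge of the case). Spring and weight (about 0.8 kg, varies) pull it shut; holding it takes 6 to 11 N upward at the handle; it falls shut if let go. The lid is 220 x 250 x 40 mm, its underside level with the hinge.
- handle_grip (a point): Middle of the handle: a black round bar along the kiln's y before the lid's front, 14 mm diameter, 130 mm long, on two brackets 116 mm apart, its axis 70 mm off the lid's front. Lid shut: 290 mm from the hinge axis towards the robot, 20 mm above it. Axes turn with the lid. Pinched from above, a finger before and one behind it, the bar can turn between them as it rises.
- lid_pointer (a point): Point near the front end of the steel pointer strip (150 mm long, 8 mm high) on the lid's -y side face, 180 mm from the hinge axis and 20 mm above it with the lid shut.
- mark_arm (a joint): Angle in rad at which the mark arm is set, between 0.28 and 0.55, on the same scale as joint kiln_lid: the lid is at the mark when both joint values are equal. A stiff hinge keeps it where it is set.
- mark_tip (a point): End block (22 x 12 x 20 mm) of the mark arm, a thin aluminium bar beside the lid on the kiln's -y side, slanting up from the lid's hinge axis towards the robot. 200 mm along the arm from the hinge axis and 20 mm off that radius, as the pointer strip is, so bar and strip lie side by side at the mark.
- frit_jar: Bystander: amber glass jar with steel lid, 62 mm diameter, 85 mm tall, standing on the bench. Origin: centre of its underside.
- rod_cup: Bystander: white cup, 68 mm diameter, with glass rods standing in it, 166 mm tall in all, on the bench to the right of the kiln. Origin: centre of its underside.
Not all that is in view belongs to the job. What is shaped like the flue_sleeve but purple or red is not meant.

How it is judged:
By the outcome, as a careful person would: the job done as asked, in the order asked, and still so for the second after the job is handed in, while the arm keeps its last pose, push and grip.
It also fails if it takes over 62 s, if anything falls off the work surface, if the arm or the gripper's body presses on something with over 40 N, if the wrist force passes 120 N, or if a joint passes its speed limit or range.

## Working session

There is one attempt and no reset: what is moved stays moved. The work goes in short steps, Python scripts to look and compute and a tool call to move; the robot and the scene stay as the last step left them, time stands still between calls to the robot, and variables do not carry over. Pictures are saved under pics/ and viewed, at most 10 in all, crops included, and the job is handed in when it is done.

Besides the shell and the picture viewer there is one more tool, called after "Call:" as name([rows], argument=value, ...), one row to a line, values as JSON. apply_moves: Moves the arm, as the interface text tells. Its arguments: {"type":"object","properties":{"rows":{"type":"array","items":{"type":"object","properties":{"fingers":{"type":"number"},"linear":{"type":"array","items":{"type":"number"}},"yaw":{"type":"number"}}}},"grip_force":{"type":"number"}},"required":["rows"]}

```bash
mkdir -p pics; ls
python3 - <<'E'
from rig import manip
import cv2,pickle,numpy as np
d={}
for n in("scene","top"):
    c=manip.capture(n);d[n]=c
    cv2.imwrite(f"pics/{n}0.png",cv2.cvtColor(np.array(c["pixels"]),cv2.COLOR_RGB2BGR))
    print(n,c["vfov"],c["cx"],c["cy"],np.round(c["R"],3).tolist(),np.round(c["t"],3).tolist())
pickle.dump(d,open("c0.pkl","wb"))
o=manip.get_obs();print(o)
E
```

```text
pics
scene 44.082290457206035 277.5491724125782 206.11728374758886 [[-0.962, 0.272, 0.002], [0.164, 0.584, -0.795], [-0.218, -0.764, -0.607]] [0.534, 0.011, 1.404]
top 44.97848933206959 282.5202428113513 202.07456803827836 [[-0.018, -1.0, -0.005], [-0.985, 0.019, -0.173], [0.173, 0.002, -0.985]] [-0.041, 0.578, 1.4]
{'time_s': 0.1, 'joint_positions': array([-0.88679067,  0.50178014, -0.42677563,  1.55135561,  0.22080824,
        1.1383502 , -0.21028613]), 'joint_vel': array([ 1.36866129e-03, -2.82814550e-03,  1.91393121e-05, -2.51745796e-03,
        1.32314352e-03, -1.01067699e-03,  1.23460477e-03]), 'tau': array([-1.14266924e-02, -5.67869711e+01, -5.83836302e+00, -2.79913938e+01,
       -6.89203804e-02,  2.40514975e-02,  3.29735633e-05]), 'tool_pos': array([0.265305  , 0.5926519 , 0.21715875]), 'eef_rot': array([[-9.12776351e-01,  4.08458959e-01, -7.82545393e-04],
       [ 4.08459707e-01,  9.12774833e-01, -1.66496702e-03],
       [ 3.42170427e-05, -1.83938079e-03, -9.99998308e-01]]), 'ft_force': array([-0.66796906,  0.09201398, -0.30854709]), 'torque': array([ 0.02756139, -0.00473464, -0.00737687]), 'gripper_force': 0.0, 'gripper_width': 0.09198167195317578}
```

View pics/scene0.png

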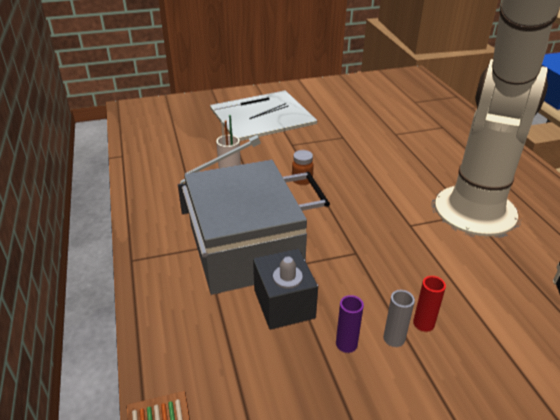

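View pics/top0.png

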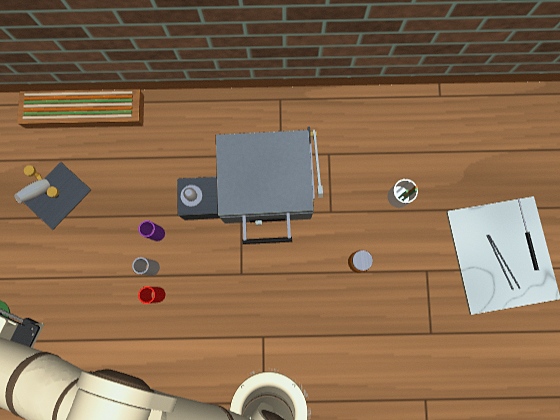

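The scene view shows the grey sleeve at about (399,318), between purple (349,324) and red (428,304), with the spigot at (287,270). In the top view the sleeve is at (146,267), the spigot (191,195), the handle (267,240), and the mark tip (320,190).

```bash
cat > h.py <<'E'
import numpy as np,cv2
def ray(c,u,v):
    f=c["pixels"].shape[0]/2/np.tan(np.radians(c["vfov"])/2)
    x,y=u-c["cx"],v-c["cy"]
    if c.get("fish"):
        r=np.hypot(x,y);th=r/f;d=np.array([np.sin(th)*x/max(r,1e-9),np.sin(th)*y/max(r,1e-9),np.cos(th)])
    else: d=np.array([x/f,y/f,1.])
    R=np.array(c["R"]);t=np.array(c["t"]);d=R.T@d
    return -R.T@t,d/np.linalg.norm(d)
def onplane(c,u,v,z):
    o,d=ray(c,u,v);return o+d*(z-o[2])/d[2]
def proj(c,X):
    f=c["pixels"].shape[0]/2/np.tan(np.radians(c["vfov"])/2)
    p=np.array(c["R"])@X+np.array(c["t"])
    if c.get("fish"):
        r=np.hypot(p[0],p[1]);th=np.arctan2(r,p[2]);return np.array([c["cx"]+f*th*p[0]/r,c["cy"]+f*th*p[1]/r])
    return np.array([c["cx"]+f*p[0]/p[2],c["cy"]+f*p[1]/p[2]])
def tri(a,b):
    A=np.zeros((3,3));B=np.zeros(3)
    for o,d in(a,b):
        P=np.eye(3)-np.outer(d,d);A+=P;B+=P@o
    X=np.linalg.solve(A,B);return X,[np.linalg.norm(np.cross(X-o,d)) for o,d in(a,b)]
E
python3 - <<'E'
import pickle,cv2,numpy as np
from h import *
d=pickle.load(open("c0.pkl","rb"));T=d["top"];S=d["scene"]
for n,p,z in[("lidFL",(217,215),.175),("lidFR",(313,214),.175),("lidBL",(217,134),.175),("lidBR",(310,129),.175),("hL",(243,242),.155),("hR",(291,239),.155),("sleeve",(141,266),.12),("spigot",(191,194),.15),("tip",(320,190),.23)]:
    print(n,onplane(T,*p,z).round(3))
print(tri(ray(T,320,190),ray(S,257,140)))
print(tri(ray(T,191,194),ray(S,288,262)))
print(tri(ray(T,141,266),ray(S,402,297)))
a=cv2.cvtColor(np.array(T["pixels"]),cv2.COLOR_RGB2BGR)
b=cv2.cvtColor(np.array(S["pixels"]),cv2.COLOR_RGB2BGR)
cv2.imwrite("pics/t1.png",cv2.resize(a[122:310,120:340],None,fx=3,fy=3,interpolation=2))
cv2.imwrite("pics/s1.png",cv2.resize(b[120:360,170:450],None,fx=2.5,fy=2.5,interpolation=2))
E
```

```text
lidFL [0.524 0.119 0.175]
lidFR [ 0.522 -0.131  0.175]
lidBL [0.743 0.12  0.175]
lidBR [ 0.752 -0.129  0.175]
hL [0.454 0.053 0.155]
hR [ 0.46  -0.072  0.155]
sleeve [0.399 0.328 0.12 ]
spigot [0.586 0.192 0.15 ]
tip [ 0.574 -0.147  0.23 ]
(array([ 0.57060854, -0.14535041,  0.22709932]), [np.float64(0.004378247061712262), np.float64(0.004378247061712274)])
(array([0.588556  , 0.19429545, 0.13666334]), [np.float64(0.00012517647048815786), np.float64(0.00012517647048814498)])
(array([0.39959356, 0.32818091, 0.11840167]), [np.float64(0.0007653701928467552), np.float64(0.0007653701928469973)])
```

View pics/t1.png

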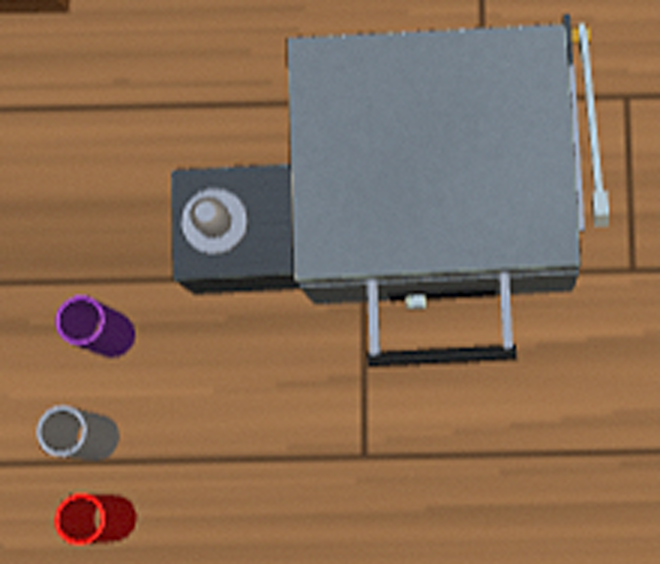

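View pics/s1.png

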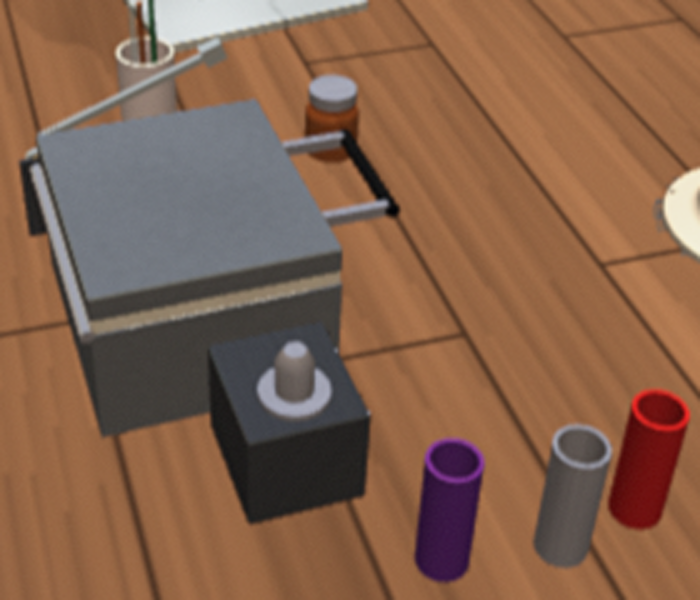

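The crops show the lid corners, the handle bar, the collar and the mark tip block clearly. In the top crop the collar is at about (214,221), the sleeve rim (62,431) and the mark block (601,208).

Run:
```python
import pickle,numpy as np
from h import *
from scipy.optimize import least_squares
d=pickle.load(open("c0.pkl","rb"));T=d["top"];S=d["scene"]
tc=lambda u,v:(u/3+120-1/3,v/3+122-1/3)
sc=lambda u,v:(u/2.5+170-.3,v/2.5+120-.3)
obs=[(T,tc(296,281),(-.11,.125,.175)),(T,tc(578,268),(-.11,-.125,.175)),(T,tc(288,40),(.11,.125,.175)),(T,tc(567,27),(.11,-.125,.175)),
(T,tc(371,358),(-.18,.065,.155)),(T,tc(514,352),(-.18,-.065,.155)),(T,tc(214,221),(-.04,.205,.106)),
(S,sc(295,389),(-.04,.205,.106)),(S,sc(340,255),(-.11,.125,.175)),(S,sc(92,304),(.11,.125,.175)),(S,sc(250,103),(-.11,-.125,.175)),(S,sc(40,137),(.11,-.125,.175)),(S,sc(345,135),(-.18,-.065,.155)),(S,sc(391,209),(-.18,.065,.155))]
def W(p,k):
    c,s=np.cos(p[2]),np.sin(p[2]);return np.array([p[0]+c*k[0]-s*k[1],p[1]+s*k[0]+c*k[1],k[2]])
f=lambda p:np.concatenate([proj(c,W(p,k))-uv for c,uv,k in obs])
r=least_squares(f,[.63,0,0],loss="soft_l1");p=r.x
print(p.round(4));print(f(p).reshape(-1,2).round(1).tolist())
print("spigot",W(p,(-.04,.205,.106)),"handle",W(p,(-.18,0,.155)))
def tip(q):
    th,y=q;a=th
    x=.11-.2*np.cos(a)+.02*np.sin(a)*-1*-1; 
    return W(p,(.11-.2*np.cos(a)+.02*np.sin(a),y,.135+.2*np.sin(a)+.02*np.cos(a)))
g=lambda q:np.r_[proj(T,tip(q))-tc(601,208),proj(S,tip(q))-sc(211,52)]
m=least_squares(g,[.4,-.145]);print("mark",m.x,g(m.x).round(1))
for n,c in(("grey",(62,431)),("red",(80,519)),("purple",(82,320))):print(n,onplane(T,*tc(*c),.12).round(4))
print(tri(ray(T,*tc(62,431)),ray(S,*sc(581,447))))
np.save("kp.npy",p)
```

```text
[ 0.6372 -0.003   0.0321]
[[-1.2, -0.0], [0.9, -0.5], [-0.8, -1.0], [-0.4, -1.3], [-1.5, 0.7], [0.5, 0.2], [-0.2, 0.0], [0.1, -0.1], [1.9, -2.7], [-1.8, -1.7], [2.9, -2.4], [-1.8, -1.1], [-0.5, -0.3], [1.1, 0.8]]
spigot [0.59062022 0.20063121 0.106     ] handle [ 0.45726176 -0.00875007  0.155     ]
mark [ 0.36583373 -0.14159006] [-0.1  0.2  0.4 -0.4]
grey [0.4006 0.33   0.12  ]
red [0.3234 0.3117 0.12  ]
purple [0.4996 0.315  0.12  ]
(array([0.40100603, 0.33060931, 0.11726587]), [np.float64(0.0002414618293772053), np.float64(0.00024146182937727885)])
```

Kiln pose, spigot and sleeve are consistent across both views, with the mark at about 0.37 rad. Moving above the sleeve.

Call:
apply_moves([
  {"yaw": -0.105,"fingers": 0},
  {"yaw": -0.105,"fingers": 0},
  {"yaw": -0.105,"fingers": 0},
  {"yaw": -0.105,"fingers": 0},
  {"linear": [-0.017,-0.033,0],"fingers": 0},
  {"linear": [-0.017,-0.033,0],"fingers": 0},
  {"linear": [-0.017,-0.033,0],"fingers": 0},
  {"linear": [-0.017,-0.033,0],"fingers": 0},
  {"linear": [-0.017,-0.033,0],"fingers": 0},
  {"linear": [-0.017,-0.033,0],"fingers": 0},
  {"linear": [-0.017,-0.033,0],"fingers": 0},
  {"linear": [-0.017,-0.033,0],"fingers": 0},
  {"fingers": 0},
  {"fingers": 0},
])

```text
invalid input
```

Run:
```python
from rig import manip
import cv2,pickle,numpy as np
from h import *
c=manip.capture("wrist");c["fish"]=1;c["pixels"]=np.array(c["pixels"]);pickle.dump(c,open("w1.pkl","wb"))
o=manip.get_obs();print(o["tool_pos"],o["eef_rot"].round(3).tolist(),o["joint_positions"].round(2))
print(c["vfov"],c["cx"],c["cy"],proj(c,np.array([.4006,.330,.12])),proj(c,np.array([.5906,.2006,.106])))
cv2.imwrite("pics/w1.png",cv2.cvtColor(c["pixels"],cv2.COLOR_RGB2BGR))
```

```text
[0.26533733 0.59278099 0.21730477] [[-0.913, 0.408, -0.001], [0.408, 0.913, -0.001], [0.0, -0.001, -1.0]] [-0.89  0.5  -0.43  1.55  0.22  1.14 -0.21]
65.70646984690485 280.3927420739732 203.98850141375019 [132.15016626 383.94151683] [149.36615809 460.84630213]
```

View pics/w1.png

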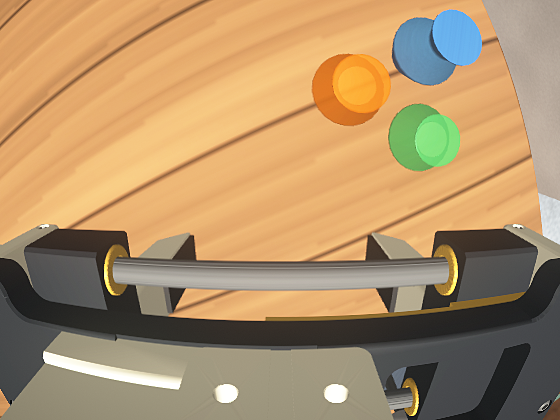

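The wrist picture (still at the start pose) shows only loose items and the fingers at the bottom. The move was refused because rows need all their fields.

Call:
apply_moves([
  {"linear": [0,0,0],"yaw": -0.105,"fingers": 0},
  {"linear": [0,0,0],"yaw": -0.105,"fingers": 0},
  {"linear": [0,0,0],"yaw": -0.105,"fingers": 0},
  {"linear": [0,0,0],"yaw": -0.105,"fingers": 0},
  {"linear": [-0.017,-0.033,0],"yaw": 0,"fingers": 0},
  {"linear": [-0.017,-0.033,0],"yaw": 0,"fingers": 0},
  {"linear": [-0.017,-0.033,0],"yaw": 0,"fingers": 0},
  {"linear": [-0.017,-0.033,0],"yaw": 0,"fingers": 0},
  {"linear": [-0.017,-0.033,0],"yaw": 0,"fingers": 0},
  {"linear": [-0.017,-0.033,0],"yaw": 0,"fingers": 0},
  {"linear": [-0.017,-0.033,0],"yaw": 0,"fingers": 0},
  {"linear": [-0.017,-0.033,0],"yaw": 0,"fingers": 0},
  {"linear": [0,0,0],"yaw": 0,"fingers": 0},
  {"linear": [0,0,0],"yaw": 0,"fingers": 0},
], grip_force=30)

```text
time_s: 1.55
tool_pos: [0.4017, 0.3283, 0.218]
eef_rot: [[-1.0, 0.003, -0.0], [0.003, 1.0, -0.0], [0.0, -0.0, -1.0]]
ft_force: [-0.3, -1.2, 0.4]
gripper_width: 0.0918
gripper_force: 0.0
```

Run:
```python
from rig import manip
import cv2,pickle,numpy as np
from h import *
c=manip.capture("wrist");c["fish"]=1;c["pixels"]=np.array(c["pixels"]);pickle.dump(c,open("w1.pkl","wb"))
o=manip.get_obs();print(o["tool_pos"],o["eef_rot"].round(3).tolist(),o["joint_positions"].round(2))
for X in([.4006,.330,.12],[.5906,.2006,.106],[.457,-.009,.155]):print(proj(c,np.array(X)).round(0))
print("cam pos",(-np.array(c["R"]).T@np.array(c["t"])).round(3),np.array(c["R"])[2].round(2))
cv2.imwrite("pics/w2.png",cv2.cvtColor(c["pixels"],cv2.COLOR_RGB2BGR))
```

```text
[0.40097769 0.3295756  0.21814154] [[-1.0, 0.001, -0.0], [0.001, 1.0, 0.001], [0.0, 0.001, -1.0]] [-0.34  0.27 -0.47  1.88  0.14  1.03  0.7 ]
[283. 201.]
[172. 358.]
[-18. 260.]
cam pos [0.334 0.328 0.385] [ 0.25 -0.   -0.97]
```

View pics/w2.png

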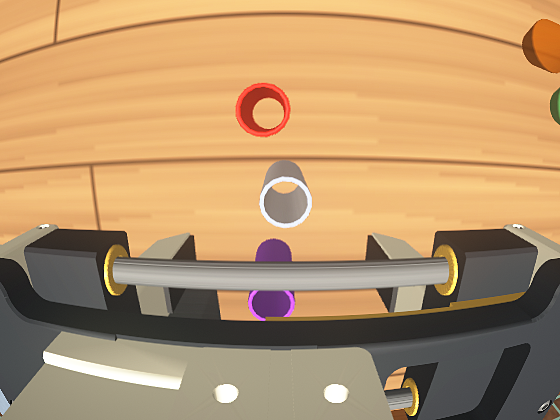

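The wrist view shows the sleeve's rim centre at (285,203), 2 px from the prediction and between the open fingers. Descend and grip.

Call:
apply_moves([
  {"linear": [-0.001,0.002,0.028],"yaw": 0,"fingers": 0},
  {"linear": [0,0,0.028],"yaw": 0,"fingers": 0},
  {"linear": [0,0,0.028],"yaw": 0,"fingers": 0},
  {"linear": [0,0,0.028],"yaw": 0,"fingers": 0},
  {"linear": [0,0,0],"yaw": 0,"fingers": 0},
  {"linear": [0,0,0],"yaw": 0,"fingers": 1},
  {"linear": [0,0,0],"yaw": 0,"fingers": 1},
  {"linear": [0,0,0],"yaw": 0,"fingers": 1},
  {"linear": [0,0,0],"yaw": 0,"fingers": 1},
  {"linear": [0,0,0],"yaw": 0,"fingers": 1},
  {"linear": [0,0,0],"yaw": 0,"fingers": 1},
], grip_force=30)

```text
time_s: 2.7
tool_pos: [0.4026, 0.3312, 0.1066]
eef_rot: [[-1.0, 0.001, 0.001], [0.001, 1.0, 0.0], [-0.001, 0.0, -1.0]]
ft_force: [0.3, 0.2, -0.1]
gripper_width: 0.0482
gripper_force: 0.0
```

Call:
apply_moves([
  {"linear": [0,0,0],"yaw": 0,"fingers": 1},
  {"linear": [0,0,0],"yaw": 0,"fingers": 1},
  {"linear": [0,0,0],"yaw": 0,"fingers": 1},
  {"linear": [0,0,-0.015],"yaw": 0,"fingers": 1},
  {"linear": [0,0,-0.03],"yaw": 0,"fingers": 1},
  {"linear": [0,0,-0.03],"yaw": 0,"fingers": 1},
  {"linear": [0,0,-0.03],"yaw": 0,"fingers": 1},
  {"linear": [0,0,-0.03],"yaw": 0,"fingers": 1},
  {"linear": [0,0,-0.03],"yaw": 0,"fingers": 1},
  {"linear": [0,0,-0.01],"yaw": 0,"fingers": 1},
  {"linear": [0,0,0],"yaw": 0,"fingers": 1},
  {"linear": [0,0,0],"yaw": 0,"fingers": 1},
], grip_force=30)

```text
time_s: 3.9
tool_pos: [0.4017, 0.3305, 0.2795]
eef_rot: [[-1.0, 0.001, -0.002], [0.001, 1.0, -0.001], [0.002, -0.001, -1.0]]
ft_force: [-0.1, -0.9, -1.4]
gripper_width: 0.0431
gripper_force: 30.0
```

Call:
apply_moves([
  {"linear": [-0.021,-0.0144,0],"yaw": 0,"fingers": 1},
  {"linear": [-0.021,-0.0144,0],"yaw": 0,"fingers": 1},
  {"linear": [-0.021,-0.0144,0],"yaw": 0,"fingers": 1},
  {"linear": [-0.021,-0.0144,0],"yaw": 0,"fingers": 1},
  {"linear": [-0.021,-0.0144,0],"yaw": 0,"fingers": 1},
  {"linear": [-0.021,-0.0144,0],"yaw": 0,"fingers": 1},
  {"linear": [-0.021,-0.0144,0],"yaw": 0,"fingers": 1},
  {"linear": [-0.021,-0.0144,0],"yaw": 0,"fingers": 1},
  {"linear": [-0.021,-0.0144,0],"yaw": 0,"fingers": 1},
  {"linear": [0,0,0],"yaw": 0,"fingers": 1},
  {"linear": [0,0,0],"yaw": 0,"fingers": 1},
  {"linear": [0,0,0],"yaw": 0,"fingers": 1},
], grip_force=30)

```text
time_s: 5.1
tool_pos: [0.5897, 0.2024, 0.2796]
eef_rot: [[-1.0, -0.001, -0.003], [-0.001, 1.0, -0.0], [0.003, -0.0, -1.0]]
ft_force: [0.0, 1.0, -1.3]
gripper_width: 0.043
gripper_force: 30.0
```

Run:
```python
from rig import manip
import cv2,pickle,numpy as np
from h import *
S=manip.capture("scene");T=manip.capture("top");pickle.dump((S,T),open("c1.pkl","wb"))
o=manip.get_obs();print(o["tool_pos"],o["eef_rot"].round(3).tolist(),o["joint_positions"].round(2))
x,y,z=o["tool_pos"];
for X in([x,y,z-.106],[x,y,z+.014],[.5906,.2006,.106],[.5906,.2006,.150]):print(proj(S,np.array(X)).round(1),proj(T,np.array(X)).round(1))
a=cv2.cvtColor(np.array(S["pixels"]),cv2.COLOR_RGB2BGR)[200:310,230:360]
cv2.imwrite("pics/s2.png",cv2.resize(a,None,fx=5,fy=5,interpolation=2))
```

```text
[0.58999384 0.20266396 0.28054841] [[-1.0, -0.001, -0.001], [-0.001, 1.0, 0.0], [0.001, 0.0, -1.0]] [-0.11  0.39 -0.36  1.55  0.14  1.23  1.09]
[288.9 250.9] [185.2 190.7]
[289.9 201.8] [175.4 180.9]
[287.8 275.2] [190.8 195.4]
[288.1 259.4] [187.8 192.3]
```

View pics/s2.png

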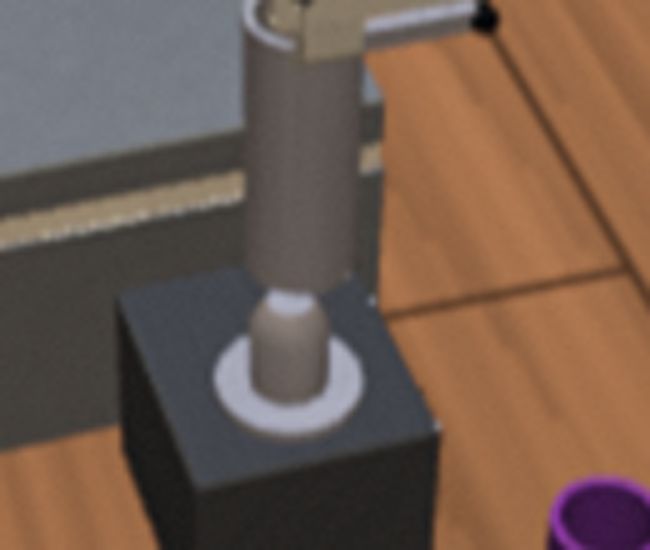

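The sleeve's lower end (crop centre about 298,280) is about 1–2 px right of the spigot's axis (289,350). Shift about 2 mm, lower over the taper and watch the force.

Call:
apply_moves([
  {"linear": [-0.002,-0.002,0],"yaw": 0,"fingers": 1},
  {"linear": [0,0,0.01],"yaw": 0,"fingers": 1},
  {"linear": [0,0,0.01],"yaw": 0,"fingers": 1},
  {"linear": [0,0,0.008],"yaw": 0,"fingers": 1},
  {"linear": [0,0,0.005],"yaw": 0,"fingers": 1},
  {"linear": [0,0,0.005],"yaw": 0,"fingers": 1},
  {"linear": [0,0,0],"yaw": 0,"fingers": 1},
  {"linear": [0,0,0],"yaw": 0,"fingers": 1},
], grip_force=30)

```text
time_s: 6.0
tool_pos: [0.5933, 0.1995, 0.2432]
eef_rot: [[-1.0, 0.001, 0.0], [0.001, 1.0, 0.0], [-0.0, 0.0, -1.0]]
ft_force: [0.3, 0.3, -1.3]
gripper_width: 0.0435
gripper_force: 30.0
```

Call:
apply_moves([
  {"linear": [0,0,0.004],"yaw": 0,"fingers": 1},
  {"linear": [0,0,0.004],"yaw": 0,"fingers": 1},
  {"linear": [0,0,0],"yaw": 0,"fingers": 1},
  {"linear": [0,0,0],"yaw": 0,"fingers": 1},
], grip_force=30)

```text
time_s: 6.4
tool_pos: [0.5931, 0.1994, 0.235]
eef_rot: [[-1.0, 0.001, -0.0], [0.001, 1.0, -0.0], [0.0, -0.0, -1.0]]
ft_force: [-0.7, -0.0, -1.3]
gripper_width: 0.043
gripper_force: 30.0
```

Call:
apply_moves([
  {"linear": [0,0,0.005],"yaw": 0,"fingers": 1},
  {"linear": [0,0,0.005],"yaw": 0,"fingers": 1},
  {"linear": [0,0,0.005],"yaw": 0,"fingers": 1},
  {"linear": [0,0,0.004],"yaw": 0,"fingers": 1},
  {"linear": [0,0,0],"yaw": 0,"fingers": 1},
  {"linear": [0,0,0],"yaw": 0,"fingers": 1},
], grip_force=30)

```text
time_s: 7.0
tool_pos: [0.5931, 0.1994, 0.2159]
eef_rot: [[-1.0, 0.001, -0.0], [0.001, 1.0, -0.0], [0.0, -0.0, -1.0]]
ft_force: [-0.5, -0.1, -1.1]
gripper_width: 0.0432
gripper_force: 30.0
```

Call:
apply_moves([
  {"linear": [0,0,0.002],"yaw": 0,"fingers": 1},
  {"linear": [0,0,0.001],"yaw": 0,"fingers": 1},
  {"linear": [0,0,0.001],"yaw": 0,"fingers": 1},
  {"linear": [0,0,0],"yaw": 0,"fingers": 1},
], grip_force=30)

```text
time_s: 7.4
tool_pos: [0.5934, 0.1995, 0.2125]
eef_rot: [[-1.0, 0.001, 0.001], [0.001, 1.0, 0.0], [-0.001, 0.0, -1.0]]
ft_force: [-0.1, -0.8, 1.0]
gripper_width: 0.0431
gripper_force: 30.0
```

Call:
apply_moves([
  {"linear": [0,0,0.001],"yaw": 0,"fingers": 1},
  {"linear": [0,0,0.001],"yaw": 0,"fingers": 1},
  {"linear": [0,0,0],"yaw": 0,"fingers": 1},
  {"linear": [0,0,0],"yaw": 0,"fingers": 1},
], grip_force=30)

```text
time_s: 7.8
tool_pos: [0.5943, 0.1998, 0.2124]
eef_rot: [[-1.0, 0.001, 0.003], [0.001, 1.0, 0.001], [-0.003, 0.001, -1.0]]
ft_force: [-1.8, -1.3, 7.9]
gripper_width: 0.0433
gripper_force: 30.0
```

Contact at TCP z 0.2124 is what home (0.106 collar + 0.106) should give, with 9 N of push. Release and rise.

Call:
apply_moves([
  {"linear": [0,0,-0.001],"yaw": 0,"fingers": 1},
  {"linear": [0,0,0],"yaw": 0,"fingers": 0.2},
  {"linear": [0,0,0],"yaw": 0,"fingers": 0.2},
  {"linear": [0,0,0],"yaw": 0,"fingers": 0.2},
  {"linear": [0,0,0],"yaw": 0,"fingers": 0.2},
  {"linear": [0,0,0],"yaw": 0,"fingers": 0.2},
  {"linear": [0,0,-0.01],"yaw": 0,"fingers": 0.2},
  {"linear": [0,0,-0.02],"yaw": 0,"fingers": 0.2},
  {"linear": [0,0,-0.03],"yaw": 0,"fingers": 0.2},
  {"linear": [0,0,-0.03],"yaw": 0,"fingers": 0.2},
  {"linear": [0.02,0,0],"yaw": 0,"fingers": 0.3},
  {"linear": [0.03,0,0],"yaw": 0,"fingers": 0.4},
  {"linear": [0.03,0,0],"yaw": 0,"fingers": 0.4},
  {"linear": [0.03,0,0],"yaw": 0,"fingers": 0.4},
  {"linear": [0.02,0,0],"yaw": 0,"fingers": 0.4},
  {"linear": [0,0,0],"yaw": 0,"fingers": 0.4},
])

```text
time_s: 9.4
tool_pos: [0.461, 0.2002, 0.3023]
eef_rot: [[-1.0, -0.002, 0.001], [-0.002, 1.0, -0.0], [-0.001, -0.0, -1.0]]
ft_force: [0.6, 0.1, -0.4]
gripper_width: 0.0551
gripper_force: 0.0
```

Run:
```python
from rig import manip
import cv2,pickle,numpy as np
from h import *
S=manip.capture("scene");T=manip.capture("top")
o=manip.get_obs();print(o["tool_pos"],o["gripper_width"],o["ft_force"],o["joint_positions"].round(2))
for z in(.106,.226):
  X=np.array([.5925,.2,z]);print(proj(S,X).round(1),proj(T,X).round(1))
a=cv2.cvtColor(np.array(S["pixels"]),cv2.COLOR_RGB2BGR)[200:310,230:360]
b=cv2.cvtColor(np.array(T["pixels"]),cv2.COLOR_RGB2BGR)[130:240,140:270]
cv2.imwrite("pics/m3.png",np.hstack([cv2.resize(q,(390,330),interpolation=2) for q in(a,b)]))
```

```text
[0.46382403 0.19964714 0.30217925] 0.055011549737131245 [0.54822747 0.00691155 0.38872557] [-0.1   0.15 -0.4   1.81  0.06  1.2   1.05]
[286.8 275.2] [191.  194.7]
[287.6 230.1] [182.3 185.8]
```

View pics/m3.png

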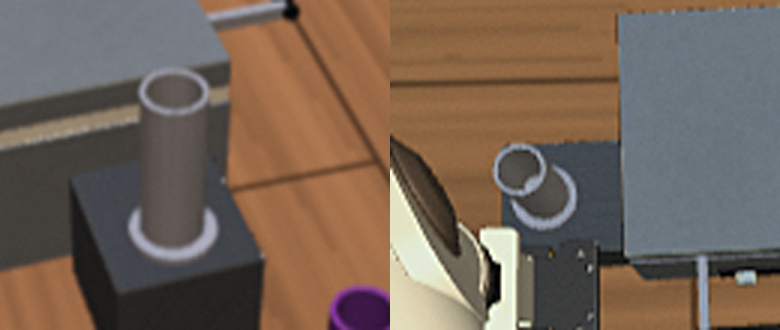

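The sleeve stands upright on the collar. Its rim is at (287.6,230) in the scene view, as predicted for fully home. Go to the handle.

Call:
apply_moves([
  {"linear": [0,-0.03,0],"yaw": 0,"fingers": 0.4},
  {"linear": [0,-0.03,0],"yaw": 0,"fingers": 0.4},
  {"linear": [0,-0.03,0],"yaw": 0,"fingers": 0.4},
  {"linear": [0,-0.03,0],"yaw": 0,"fingers": 0.4},
  {"linear": [0,-0.03,0],"yaw": 0,"fingers": 0.4},
  {"linear": [0,-0.03,0],"yaw": 0,"fingers": 0.4},
  {"linear": [0.004,-0.029,0],"yaw": 0,"fingers": 0.4},
  {"linear": [0,0,0],"yaw": 0.14,"fingers": 0.4},
  {"linear": [0,0,0],"yaw": 0.14,"fingers": 0.4},
  {"linear": [0,0,0],"yaw": 0.14,"fingers": 0.4},
  {"linear": [0,0,0],"yaw": 0.14,"fingers": 0.4},
  {"linear": [0,0,0],"yaw": 0.14,"fingers": 0.4},
  {"linear": [0,0,0],"yaw": 0.14,"fingers": 0.4},
  {"linear": [0,0,0],"yaw": 0.14,"fingers": 0.4},
  {"linear": [0,0,0],"yaw": 0.14,"fingers": 0.4},
  {"linear": [0,0,0],"yaw": 0.14,"fingers": 0.4},
  {"linear": [0,0,0],"yaw": 0.14,"fingers": 0.4},
  {"linear": [0,0,0],"yaw": 0.14,"fingers": 0.4},
  {"linear": [0,0,0],"yaw": 0,"fingers": 0.4},
  {"linear": [0,0,0],"yaw": 0,"fingers": 0.4},
])

```text
time_s: 11.5
tool_pos: [0.4597, -0.0098, 0.3012]
eef_rot: [[-0.033, 0.999, 0.0], [0.999, 0.033, 0.0], [0.0, 0.0, -1.0]]
ft_force: [0.0, -0.1, -0.0]
gripper_width: 0.0549
gripper_force: 0.0
```

Run:
```python
from rig import manip
import numpy as np
o=manip.get_obs();print(o["tool_pos"],o["eef_rot"].round(3).tolist(),o["joint_positions"].round(2),o["ft_force"])
```

```text
[ 0.45973493 -0.00978307  0.30116807] [[-0.033, 0.999, 0.0], [0.999, 0.033, 0.0], [0.0, 0.0, -1.0]] [ 0.13  0.05 -0.17  1.91  0.01  1.18 -0.01] [ 0.02927061 -0.13703503 -0.03016559]
```

Call:
apply_moves([
  {"linear": [0,-0.002,0.03],"yaw": 0,"fingers": 0.4},
  {"linear": [0,0,0.03],"yaw": 0,"fingers": 0.4},
  {"linear": [0,0,0.03],"yaw": 0,"fingers": 0.4},
  {"linear": [0,0,0.025],"yaw": 0,"fingers": 0.4},
  {"linear": [0,0,0.015],"yaw": 0,"fingers": 0.4},
  {"linear": [0,0,0.01],"yaw": 0,"fingers": 0.4},
  {"linear": [0,0,0],"yaw": 0,"fingers": 0.4},
  {"linear": [0,0,0],"yaw": 0,"fingers": 1},
  {"linear": [0,0,0],"yaw": 0,"fingers": 1},
  {"linear": [0,0,0],"yaw": 0,"fingers": 1},
  {"linear": [0,0,0],"yaw": 0,"fingers": 1},
  {"linear": [0,0,0],"yaw": 0,"fingers": 1},
  {"linear": [0,0,0],"yaw": 0,"fingers": 1},
  {"linear": [0,0,0],"yaw": 0,"fingers": 1},
  {"linear": [0,0,0],"yaw": 0,"fingers": 1},
], grip_force=30)

```text
time_s: 13.0
tool_pos: [0.457, -0.0095, 0.1611]
eef_rot: [[-0.03, 1.0, -0.0], [1.0, 0.03, 0.0], [0.0, -0.0, -1.0]]
ft_force: [-0.1, -0.9, 0.4]
gripper_width: 0.0009
gripper_force: 0.0
```

The fingers shut on nothing, so look.

Run:
```python
from rig import manip
import cv2,pickle,numpy as np
from h import *
S=manip.capture("scene");w=manip.capture("wrist");w["fish"]=1;T=manip.capture("top");pickle.dump((S,T,w),open("c2.pkl","wb"))
for y in(-.065,0,.065):
  X=np.array([.457-.032*y,-.009+y,.155]);print(proj(S,X).round(1),proj(w,X).round(1),proj(T,X).round(1))
g=lambda c:cv2.cvtColor(np.array(c["pixels"]),cv2.COLOR_RGB2BGR)
cv2.imwrite("pics/m4.png",np.hstack([cv2.resize(g(S)[120:260,170:370],(400,280),interpolation=2),cv2.resize(g(T)[122:262,200:340],(280,280),interpolation=2)]))
cv2.imwrite("pics/m5.png",g(w))
```

```text
[307.3 173.4] [281.3 332.6] [291.6 239.3]
[316.9 188.1] [281.  240.3] [266.8 240.6]
[327.3 204. ] [280.7 123.5] [241.9 241.8]
```

View pics/m4.png

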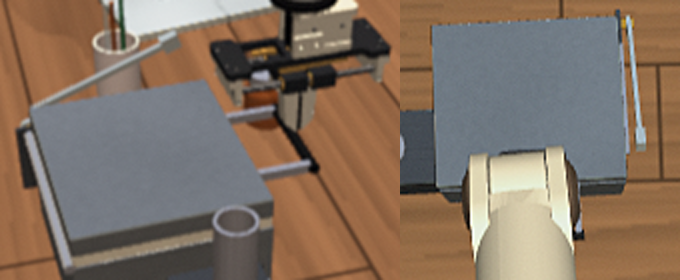

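The fingers' tips seem to end at the bar (crop 293,130), but which side of it isn't clear. One closer composite with the wrist view.

Run:
```python
import cv2,pickle,numpy as np
from h import *
S,T,w=pickle.load(open("c2.pkl","rb"));S0=pickle.load(open("c0.pkl","rb"))["scene"]
for X in([.457,-.0095,.136],[.457,-.0095,.155]):
  print(proj(S,np.array(X)).round(1),proj(w,np.array(X)).round(1))
print((-np.array(S["R"]).T@np.array(S["t"])).round(2),(-np.array(w["R"]).T@np.array(w["t"])).round(3))
g=lambda c:cv2.cvtColor(np.array(c["pixels"]),cv2.COLOR_RGB2BGR)
a,b=[cv2.resize(g(c)[155:215,290:340],(300,360)[:2],interpolation=2)[:300] for c in(S,S0)]
a,b=[cv2.resize(g(c)[155:215,290:340],(250,300),interpolation=2) for c in(S,S0)]
W=cv2.resize(g(w)[40:420,:],(540,366))
o=np.zeros((600,800,3),np.uint8);o[:366,:540]=W;o[:300,545:795]=a;o[300:,545:795]=b
cv2.imwrite("pics/m6.png",o)
```

```text
[316.5 194.5] [281.  230.1]
[316.8 187.9] [281.  241.1]
[0.82 0.92 0.86] [0.455 0.057 0.328]
```

View pics/m6.png

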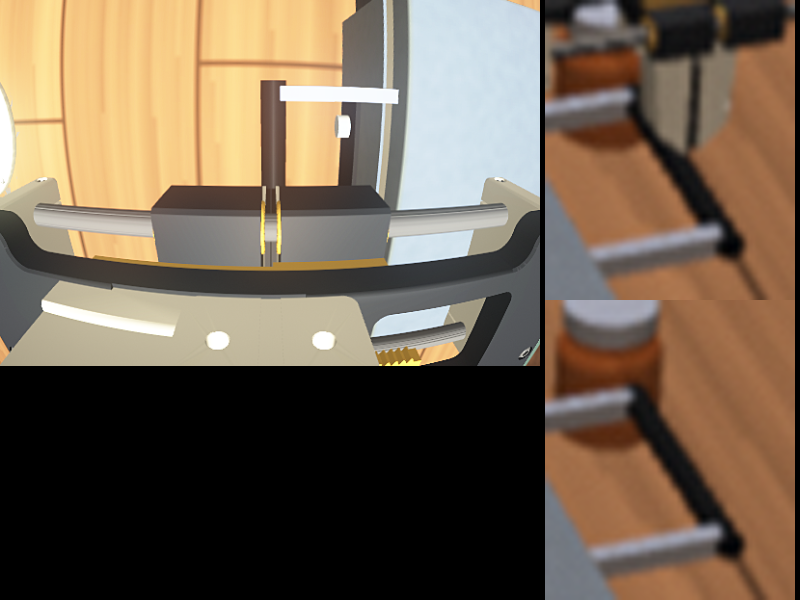

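The wrist view shows the bar (272,150) centred under the shut fingers. The scene crop shows the tips at about (690,150), above the bar, so the real tips stand roughly 25 mm higher than stated. I'll open, go 22 mm lower (body still clear) and close again.

Call:
apply_moves([
  {"linear": [0,0,-0.02],"yaw": 0,"fingers": 0.4},
  {"linear": [0,0,0],"yaw": 0,"fingers": 0.4},
  {"linear": [0,0,0],"yaw": 0,"fingers": 0.4},
  {"linear": [0,0,0],"yaw": 0,"fingers": 0.4},
  {"linear": [0,0,0],"yaw": 0,"fingers": 0.4},
  {"linear": [0,0,0],"yaw": 0,"fingers": 0.4},
  {"linear": [0,0,0.015],"yaw": 0,"fingers": 0.4},
  {"linear": [0,0,0.015],"yaw": 0,"fingers": 0.4},
  {"linear": [0,0,0.006],"yaw": 0,"fingers": 0.4},
  {"linear": [0,0,0.006],"yaw": 0,"fingers": 0.4},
  {"linear": [0,0,0],"yaw": 0,"fingers": 0.4},
], grip_force=30)

```text
time_s: 14.25
tool_pos: [0.4566, -0.0095, 0.1385]
eef_rot: [[-0.03, 1.0, -0.001], [1.0, 0.03, 0.0], [0.0, -0.001, -1.0]]
ft_force: [0.2, 1.2, -0.2]
gripper_width: 0.055
gripper_force: 0.0
```

Call:
apply_moves([
  {"linear": [0,0,0],"yaw": 0,"fingers": 1},
  {"linear": [0,0,0],"yaw": 0,"fingers": 1},
  {"linear": [0,0,0],"yaw": 0,"fingers": 1},
  {"linear": [0,0,0],"yaw": 0,"fingers": 1},
  {"linear": [0,0,0],"yaw": 0,"fingers": 1},
  {"linear": [0,0,0],"yaw": 0,"fingers": 1},
  {"linear": [0,0,0],"yaw": 0,"fingers": 1},
  {"linear": [0,0,0],"yaw": 0,"fingers": 1},
], grip_force=30)

```text
time_s: 15.05
tool_pos: [0.4586, -0.0095, 0.1395]
eef_rot: [[-0.03, 1.0, 0.003], [1.0, 0.03, 0.0], [0.0, 0.003, -1.0]]
ft_force: [5.1, -0.7, -2.9]
gripper_width: 0.0132
gripper_force: 30.0
```

Bar gripped (13 mm). Lift along the hinge arc to about 0.30 rad first.

Call:
apply_moves([
  {"linear": [0,0,0],"yaw": 0,"fingers": 1},
  {"linear": [0,0.0007,-0.0072],"yaw": 0,"fingers": 1},
  {"linear": [0,0.0007,-0.0072],"yaw": 0,"fingers": 1},
  {"linear": [0,0.001,-0.0072],"yaw": 0,"fingers": 1},
  {"linear": [0,0.001,-0.0072],"yaw": 0,"fingers": 1},
  {"linear": [0,0.0014,-0.0072],"yaw": 0,"fingers": 1},
  {"linear": [0,0.0014,-0.0071],"yaw": 0,"fingers": 1},
  {"linear": [0,0.0018,-0.007],"yaw": 0,"fingers": 1},
  {"linear": [0,0.0018,-0.007],"yaw": 0,"fingers": 1},
  {"linear": [0,0.0021,-0.007],"yaw": 0,"fingers": 1},
  {"linear": [0,0.0021,-0.0069],"yaw": 0,"fingers": 1},
  {"linear": [0,0.0024,-0.0068],"yaw": 0,"fingers": 1},
  {"linear": [0,0.0025,-0.0068],"yaw": 0,"fingers": 1},
  {"linear": [0,0,0],"yaw": 0,"fingers": 1},
  {"linear": [0,0,0],"yaw": 0,"fingers": 1},
], grip_force=40)

```text
time_s: 16.55
tool_pos: [0.476, -0.009, 0.2227]
eef_rot: [[-0.03, 1.0, -0.0], [1.0, 0.03, 0.0], [0.0, -0.0, -1.0]]
ft_force: [5.7, 0.1, -10.0]
gripper_width: 0.0129
gripper_force: 40.0
```

```bash
cat > a.py <<'E'
from rig import manip
import cv2,pickle,numpy as np
from h import *
p=np.load("kp.npy")
def W(k):
    c,s=np.cos(p[2]),np.sin(p[2]);return np.array([p[0]+c*k[0]-s*k[1],p[1]+s*k[0]+c*k[1],k[2]])
def pol(r,off,y,th):return W((.11-r*np.cos(th)+off*np.sin(th),y,.135+r*np.sin(th)+off*np.cos(th)))
if __name__=="__main__":
    S=manip.capture("scene");T=manip.capture("top");pickle.dump((S,T),open("c3.pkl","wb"))
    o=manip.get_obs();print(o["tool_pos"],o["ft_force"],o["gripper_width"],o["gripper_force"])
    dz=o["tool_pos"][2]-.1393;print("theta from z",np.arcsin(.0688+dz/.2907)-.0689)
    for th in(.2,.3,.4):
        print(th,"lid FL/FR/ptr/hL S",[proj(S,X).round(1).tolist() for X in(pol(.22,.04,.125,th),pol(.22,.04,-.125,th),pol(.18,.02,-.127,th),pol(.29,.02,.065,th))],"top",[proj(T,X).round(1).tolist() for X in(pol(.22,.04,.125,th),pol(.22,.04,-.125,th),pol(.18,.02,-.127,th))])
    a=[cv2.cvtColor(np.array(c["pixels"]),cv2.COLOR_RGB2BGR) for c in(S,T)]
    cv2.imwrite("pics/z3.png",np.hstack([cv2.resize(a[0][60:260,170:370],(400,400),interpolation=2),cv2.resize(a[1][110:310,170:370],(400,400),interpolation=2)]))
E
python3 a.py
```

```text
[ 0.47596665 -0.00890873  0.22256618] [  7.39286128  -0.19274843 -10.33119096] 0.012669911398783784 39.9923175573349
theta from z 0.2942636952088191
0.2 lid FL/FR/ptr/hL S [[302.8, 203.8], [267.6, 144.3], [253.6, 155.9], [324.7, 184.0]] top [[214.8, 208.0], [313.8, 203.0], [313.2, 191.4]]
0.3 lid FL/FR/ptr/hL S [[298.8, 196.6], [263.8, 137.5], [250.9, 150.3], [321.4, 174.2]] top [[213.6, 202.9], [314.1, 197.9], [313.4, 187.6]]
0.4 lid FL/FR/ptr/hL S [[293.7, 189.8], [259.1, 131.1], [247.5, 145.0], [316.9, 164.6]] top [[212.3, 197.0], [314.2, 191.9], [313.6, 183.2]]
```

```bash
cat > b.py <<'E'
import sys
from a import *
def segs(c,P,Q,tol=4):
    g=cv2.cvtColor(np.array(c["pixels"]),cv2.COLOR_RGB2GRAY);k=3
    g=cv2.resize(g,None,fx=k,fy=k,interpolation=cv2.INTER_CUBIC)
    L=cv2.createLineSegmentDetector().detect(g)[0][:,0]/k-(k-1)/(2*k)
    d=(Q-P)/np.linalg.norm(Q-P);n=np.array([-d[1],d[0]]);out=[]
    for l in L:
        a,b=l[:2],l[2:]
        if np.linalg.norm(b-a)>12 and max(abs(n@(a-P)),abs(n@(b-P)))<tol and -5<min(d@(a-P),d@(b-P)) and max(d@(a-P),d@(b-P))<np.linalg.norm(Q-P)+5:
            out.append(l)
    return out
def slope(c,l,y):  # line in kiln plane y -> angle, and height offset at hinge
    n=W((0,1,0))-W((0,0,0));q=W((0,y,0));k=[]
    for uv in(l[:2],l[2:]):
        o,d=ray(c,*uv);X=o+d*((q-o)@n)/(d@n);e=W((1,0,0))-W((0,0,0))
        k.append([(X-W((.11,0,.135)))@e,X[2]-.135])
    (x1,z1),(x2,z2)=sorted(k);th=np.arctan2(z1-z2,x2-x1)
    off=z2*np.cos(th)+x2*np.sin(th)
    return th.round(4),off.round(4),np.hypot(x2-x1,z2-z1).round(3)
D=pickle.load(open("c0.pkl","rb"));S3,T3=pickle.load(open("c3.pkl","rb"))
for n,c,r0,r1,off,y,th in(("mark",D["scene"],.0,.2,.02,-.1416,.366),("lid0 L",D["scene"],0,.22,.04,.125,0),("lid0 L seam",D["scene"],0,.22,.0,.125,0),("lid0 R",D["scene"],0,.22,.04,-.125,0),("mark3",S3,0,.2,.02,-.1416,.366),("lid3 L",S3,0,.22,.04,.125,.294),("lid3 Lbot",S3,0,.22,.0,.125,.294),("lid3 R",S3,0,.22,.04,-.125,.294)):
    P,Q=proj(c,pol(r0,off,y,th)),proj(c,pol(r1,off,y,th));print(n,P.round(),Q.round())
    for l in segs(c,P,Q):print("   ",l.round(1),*slope(c,l,y))
E
python3 b.py
```

```text
mark [181. 178.] [254. 140.]
    [186.8 174.1 249.7 142.8] 0.354 0.0215 0.17
    [248.5 140.9 187.  171.3] 0.3523 0.0283 0.165
    [234.1 153.  220.6 159.7] 0.3535 0.0152 0.037
lid0 L [205. 240.] [308. 219.]
    [205.6 239.8 305.9 219.8] -0.0019 0.0391 0.214
lid0 L seam [206. 254.] [307. 233.]
    [206.  254.5 306.3 233.6] -0.0006 -0.0001 0.219
lid0 R [184. 173.] [273. 159.]
mark3 [181. 178.] [254. 140.]
    [248.5 140.8 198.4 165.7] 0.3538 0.0281 0.135
    [203.8 165.6 249.6 142.7] 0.3557 0.0215 0.124
lid3 L [199. 241.] [299. 197.]
    [199.9 241.3 298.9 198.1] 0.286 0.0393 0.217
lid3 Lbot [206. 254.] [304. 211.]
    [243.  237.  209.7 251.3] 0.276 0.0041 0.074
    [270.7 224.9 283.  219.9] 0.2601 0.0067 0.027
lid3 R [179. 175.] [264. 138.]
    [248.5 140.8 198.4 165.7] 0.3538 0.0389 0.133
    [203.8 165.6 249.6 142.7] 0.3557 0.0323 0.122
```

Using the same line measure on one image (shut lid reads −0.002), the mark is about 0.355 and the lid about 0.288. Raise by about 0.068 rad.

Call:
apply_moves([
  {"linear": [0,0.0025,-0.0062],"yaw": 0,"fingers": 1},
  {"linear": [0,0.0026,-0.0062],"yaw": 0,"fingers": 1},
  {"linear": [0,0.0026,-0.0061],"yaw": 0,"fingers": 1},
  {"linear": [0,0,0],"yaw": 0,"fingers": 1},
  {"linear": [0,0,0],"yaw": 0,"fingers": 1},
  {"linear": [0,0,0],"yaw": 0,"fingers": 1},
], grip_force=40)

```text
time_s: 17.25
tool_pos: [0.4832, -0.0087, 0.2408]
eef_rot: [[-0.03, 1.0, -0.001], [1.0, 0.03, 0.0], [0.0, -0.001, -1.0]]
ft_force: [6.8, 0.7, -10.3]
gripper_width: 0.013
gripper_force: 40.0
```

```bash
python3 a.py | head -2; sed -i 's/\.294)/.356)/g' b.py; python3 b.py | sed -n '/mark3/,$p'
python3 - <<'E'
import pickle,cv2,numpy as np
from a import *
from scipy.optimize import least_squares
# tip block centroid: bright, unsaturated
D=pickle.load(open("c0.pkl","rb"))
uv=[]
for n,(u0,u1,v0,v1) in(("top",(314,327,184,200)),("scene",(247,264,132,150))):
    im=np.array(D[n]["pixels"])[v0:v1,u0:u1].astype(int);h=cv2.cvtColor(im.astype(np.uint8),cv2.COLOR_RGB2HSV)
    m=((h[...,1]<60)&(h[...,2]>130)).astype(np.uint8);ys,xs=np.nonzero(m)
    print(n,m.sum());print("\n".join("".join(".#"[x] for x in r) for r in m));uv.append((u0,v0))
E
```

```text
[ 0.48317792 -0.00867526  0.24072959] [  6.54580678   0.26904927 -10.93917617] 0.01279887330962178 39.99270558357239
theta from z 0.36202892675796056
mark3 [181. 178.] [254. 140.]
lid3 L [198. 242.] [296. 193.]
    [198.6 241.8 295.6 193.8] 0.3496 0.0396 0.217
lid3 Lbot [206. 254.] [302. 206.]
    [236.8 237.9 208.9 251.3] 0.3348 0.0044 0.063
    [269.  222.3 280.8 216.3] 0.365 0.0002 0.027
lid3 R [178. 175.] [261. 134.]
top 72
....###......
....####.....
....#####....
....#####....
....#####....
....#####....
#...#####....
#...#####....
#...#####....
#...#####....
#....####....
#....####....
#...#####....
#...##.#.....
#............
.............
scene 113
#################
#################
##############...
##############...
############.....
..##########.....
.#########.......
..######.........
..####...........
..##.............
####.............
###..............
#................
.................
.................
.................
.................
.................
```

Lid reads 0.351 against 0.355 for the mark by the same measure. One last millimetre, then a steadiness check.

Call:
apply_moves([
  {"linear": [0,0.0004,-0.001],"yaw": 0,"fingers": 1},
  {"linear": [0,0,0],"yaw": 0,"fingers": 1},
  {"linear": [0,0,0],"yaw": 0,"fingers": 1},
  {"linear": [0,0,0],"yaw": 0,"fingers": 1},
  {"linear": [0,0,0],"yaw": 0,"fingers": 1},
  {"linear": [0,0,0],"yaw": 0,"fingers": 1},
  {"linear": [0,0,0],"yaw": 0,"fingers": 1},
  {"linear": [0,0,0],"yaw": 0,"fingers": 1},
], grip_force=40)

```text
time_s: 18.15
tool_pos: [0.4836, -0.0087, 0.2417]
eef_rot: [[-0.03, 1.0, -0.001], [1.0, 0.03, 0.0], [0.0, -0.001, -1.0]]
ft_force: [7.6, 0.9, -11.4]
gripper_width: 0.013
gripper_force: 40.0
```

```bash
python3 a.py | head -2; sed -i 's/segs(c,P,Q):/segs(c,P,Q,6):/' b.py; python3 b.py | sed -n '/mark3/,$p'
python3 - <<'E'
import pickle,numpy as np,cv2
D=pickle.load(open("c0.pkl","rb"));S,T=pickle.load(open("c3.pkl","rb"))
# bystanders, mark block and sleeve rim unchanged?
for n,a,b,(u0,u1,v0,v1) in(("jar",D["top"],T,(345,378,246,276)),("cup",D["top"],T,(385,422,175,212)),("mark",D["top"],T,(314,327,165,202))):
    print(n,np.abs(np.array(a["pixels"])[v0:v1,u0:u1].astype(int)-np.array(b["pixels"])[v0:v1,u0:u1]).mean())
E
```

```text
[ 0.48361959 -0.00870774  0.24171889] [  6.41668563   0.38018747 -10.53540225] 0.012709753600010022 39.9923837184906
theta from z 0.36577778928673943
mark3 [181. 178.] [254. 140.]
lid3 L [198. 242.] [296. 193.]
    [199.2 241.5 295.1 193.6] 0.3546 0.0395 0.215
lid3 Lbot [206. 254.] [302. 206.]
    [235.1 238.6 209.  251.4] 0.3416 0.0042 0.059
lid3 R [178. 175.] [261. 134.]
jar 7.632996632996633
cup 6.7988799610421236
mark 11.032571032571033
```

```bash
python3 -c "
from rig import manip
print(manip.job_done())"
```

```text
the job is handed in; nothing more can be done
None
```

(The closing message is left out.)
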